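Snap the spring clip onto the lamp's hinge pin

ROBOT

A 6-joint arm with a two-finger parallel gripper is mounted at the origin on the work surface. World frame = base frame: x ahead of the robot, y to its left, z up, the work surface at z = 0. Lengths are in mm, angles in degrees, forces in N, time in s.
With the tool pointing down it reaches from about 350 to 850 mm from the base axis. Payload 8.1 kg.
Tool frame: the origin (TCP) lies on the centre line of the jaws, within the pads' length; the fingertips stand 11 mm ahead of it and the grasp point (between the pads) lies 8 mm behind it; z points along the fingers, y is the direction in which the jaws open and shut (so a half turn about z gives the same grasp; the last joint's range is limited). The gripper opens to 85 mm and grips with 20 to 120 N. Pads are 22 mm wide; open, the fingers measure 114 mm over their backs; the gripper's body (76 mm by 85 mm) begins 54 mm behind the grasp point. The pads swing forward as they close: fully open they stand 13 mm farther back than shut.
Start: joints at [68.617, 7.471, 85.268, -0, 87.261, -4.893], TCP at [170.284, 575.334, 242.292] pointing down, gripper open.
Joint ranges: [-169.43, 169.43], [-51.17, 129.36], [1.28, 143.12], [-76.62, 256.62], [0, 156.53], [-152.29, 152.29]. Speed limits (degrees/s): [136.94, 136.94, 159.86, 180, 180, 180].

INTERFACE

Orientations are given as [roll, pitch, yaw] about the fixed x, y, z axes, in that order (R = Rz(yaw) Ry(pitch) Rx(roll)).
In Python, from bench import telemetry, viewer, r gives the robot as it stands.
- The arm moves only by the shell command python3 -m inch 'ROWS' [FORCE]. ROWS is JSON, a list of rows, each a list of 3 entries, a list of its own where there are three numbers: the shift along the tool's x, y, z in cm, then the turn, a rotation vector about the tool's x, y, z in rad, then the opening, from 0 (shut) to 1 (fully open). A call has 1 to 20 rows; each row is the pose to reach, as a shift and turn from the pose commanded when the call began, along the tool's axes at that moment; what a row does not reach only later rows make up. A row lasts 1/10 s, in which the tool goes at most 50 mm and 8.59 degrees, less where a joint would pass 70% of its speed; a pose out of reach is approached as far as the arm can. A call with a gripper value outside its range is refused whole. The fingers move at their own pace and stop on an object; FORCE is the grip in N (left out, the last holds). Time passes only in rows, so rows that repeat a pose let the fingers close. It gives the time, the measured TCP pose, the force and the opening at its end, in the units of the state.
- telemetry.sense(): the state, without advancing time (a new reading comes with each control period).
- viewer.snapshot(name): name is "scene" or "top" or "wrist"; returns the picture (420x560x3 uint8, red, green, blue); there is no depth.
- viewer.camera_model(name): a dict with "fx", "fy", "cx", "cy" (pixels), "cam_to_world" (4x4, takes a point from camera to world coordinates); the wrist camera has in their place "mount" (4x4, takes a point from camera to tool coordinates, whose origin is the TCP and whose axes are the flange's). Camera axes: x right, y down, z forward; pixel columns grow to the right and rows downward; lengths in mm; the calibration is good to about 2 mm. The wrist camera is an equidistant fisheye: a pixel r from the principal point sees the ray r / f radians off the axis. A picture is of the moment at which its call begins: read the wrist's pose just before it. camera_model takes no time and is no camera call.
- r.hand_in(): hands the job in, once; it reports no verdict.
The state is a dict: "time": time; "joint_pos": joint angles; "qd": joint speeds; "joint_efforts": joint torques, N m; "tool_pos": TCP position; "tcp_rot": TCP orientation; "ft_force": force on the tool from outside, world axes, zero at the start; "wrist_torque": the same for the moment, N m; "finger_gap": finger opening in mm.
Only numpy, scipy, OpenCV 4.12 (cv2) and the standard library are available. Lean on these libraries where they do the work, as an engineer would, in place of code of your own. Each camera call takes 0.05 s, during which the arm holds its last target.

TASK

Take the steel spring clip out of its slot in the little wooden case and fit it on the magnifier lamp's hinge pin: feel along the pin for the groove, press the clip down into it until it snaps fully home, and let go. Use a light hand: if the clip does not go down at a gentle push, it is not over the groove, so do not force it. Leave the jar, the elephant and the weight where they stand.

Things in the scene. Friction and masses are not known exactly. Their poses are not given: they have to be found in the camera images.
- clip_tab (a point): Grip point of the loose steel spring clip (70 g): middle of its flat upright tab, 16 mm wide along the clip's x, 7 mm thick along its y, reaching from 21 mm below this point to 14 mm above it; z up. Grip it across the 16 mm. The tab stands on a cross bar 34 mm wide along x, so fingers may reach at most 20 mm below this point.
- clip_bore (a point): Centre of the clip's bore, 34 mm below clip_tab along the clip's z. When the clip is home this point lies on the pin's axis and the clip's y runs along the pin. The clip is 7 mm thick along y and starts upright in the case's slot, standing on its toes, with 2 mm of play.
- clip_toes (a point): Midway between the clip's lowest points, the flared toes of its two sprung legs, 14.5 mm below clip_bore. The legs hang from the cross bar and open downwards; above the toes, 6 mm below clip_bore, each bows in to a bead, leaving a mouth about 6 mm wide that springs open.
- bracket: Fixed magnifier lamp, folded flat. Origin on the desk under the middle of the pin's working length; z up, y along the pin. Two grey cheeks (36 mm wide, tops 78 mm high, near face at y = +32 mm) carry the level steel hinge pin, axis 60 mm high, free end at about y = -29 mm (give or take 10). The lamp's arm and head lie towards +x at y = -20 to +145 mm: lower than 80 mm, from x = 150 mm on lower than 35 mm.
- pin_axis (a point): Point on the pin's axis, 60 mm above the desk, frame as bracket. The pin is 20 mm thick with one groove, 9 mm wide, 13 mm thick at its bottom, for the 7 mm clip. The groove's middle lies up to 10 mm from this point along y, either way: the pin sits farther in or out each time, which is not measured. It is stiff in its holes (15 N to shift).
- pin_top (a point): Top of the pin's thick part, 10 mm over pin_axis. With the clip lowered upright, heights of its bore over the axis: on the thick part the toes touch at 20 mm, push 3 N at 17 mm, 13 N at 16 mm, and it never goes on; over the groove it is free to 13 mm, 3 to 8 N near 10 mm, snaps at 4 to 7 mm, pulls itself on, ends hard at 0 mm. Over 40 N between clip and pin (its own grip, 15 N, included) does damage.
- case: Fixed wooden sorting case, 96 mm along x, 130 mm along y, 30 mm high; origin under its centre. A slot in its middle, 42 mm along x, 11 mm along y and 23 mm deep, holds the clip.
- jar: Bystander: closed glass jar, 60 mm across, 75 mm high; origin under its centre.
- elephant: Bystander: white stone elephant figurine, about 110 mm long, 62 mm high; origin between its feet.
- weight: Bystander: brass weight with a knob, 44 mm across, 53 mm high; origin under its centre.

How it is judged:
By the outcome, as a careful person would: the job done as asked, in the order asked, and still so for the second after the job is handed in, with the robot touching nothing.
It also fails if it takes over 72 s, if anything falls off the work surface, if the arm or the gripper's body presses on something with over 40 N, if the wrist force passes 120 N, or if a joint passes its speed limit or range.

## Working session

There is one attempt and no reset: what is moved stays moved. The work goes in short steps, Python scripts to look and compute and a shell command to move; the robot and the scene stay as the last step left them, time stands still between calls to the robot, and variables do not carry over. Pictures are saved under pics/ and viewed, and the job is handed in when it is done.

```bash
ls -la; mkdir -p pics; python3 - <<'E'
from bench import telemetry, viewer, r
import cv2
s=telemetry.sense(); print(s)
for n in ("scene","top","wrist"):
    im=viewer.snapshot(n); cv2.imwrite(f"pics/{n}0.png",im[:,:,::-1]); print(n,viewer.camera_model(n))
E
```

```text
total 12
drwxr-xr-x  3 agent agent 4096 Dec  7 13:51 .
drwxr-xr-x 23 root  root  4096 Dec  7 13:51 ..
drwxr-xr-x  2 agent agent 4096 Dec  7 13:51 pics
{'time': 0.0, 'joint_pos': array([ 6.86165802e+01,  7.51624337e+00,  8.53291927e+01, -2.17324947e-04,
        8.72631782e+01, -4.89306466e+00]), 'qd': array([ 0.11711175, -0.0763743 , -0.06765359, -0.024476  ,  0.04408155,
       -0.04568773]), 'joint_efforts': array([-3.38918413e-03, -5.69397712e+01, -5.00550163e+01, -8.54927603e-04,
        1.50289916e-02, -6.41473008e-06]), 'tool_pos': array([170.09482735, 574.82219199, 241.23342728]), 'tcp_rot': array([-1.79891763e+02, -9.04812491e-03,  1.63509647e+02]), 'ft_force': array([ 0.80006726,  0.4810751 , -0.12043931]), 'wrist_torque': array([ 0.05313215,  0.01461559, -0.00484197]), 'finger_gap': 85.69694309750068}
scene {'fx': 432.39437143270106, 'fy': 432.39437143270106, 'cx': 279.3557621405942, 'cy': 209.03293206761, 'cam_to_world': array([[-8.08917105e-01,  3.35558173e-01, -4.82756491e-01,
         9.47866124e+02],
       [ 5.87514624e-01,  4.91959711e-01, -6.42496855e-01,
         4.
[... 411 characters left out ...]
89931e-01, -2.07148363e-02, -2.43058219e-02,
        -4.09805585e+01],
       [ 2.72867513e-02, -1.58507518e-01, -9.86980648e-01,
         7.82579932e+02],
       [ 0.00000000e+00,  0.00000000e+00,  0.00000000e+00,
         1.00000000e+00]])}
wrist {'fx': 325.19226210127806, 'fy': 325.19226210127806, 'cx': 278.0241744194944, 'cy': 210.44108548083, 'mount': array([[-3.20176373e-04, -9.65831258e-01, -2.59171525e-01,
         6.51049421e+01],
       [ 9.99999643e-01, -1.06700636e-04, -8.37751945e-04,
        -1.45090814e-01],
       [ 7.81473248e-04, -2.59171700e-01,  9.65830947e-01,
        -1.32062765e+02],
       [ 0.00000000e+00,  0.00000000e+00,  0.00000000e+00,
         1.00000000e+00]])}
```

View pics/scene0.png

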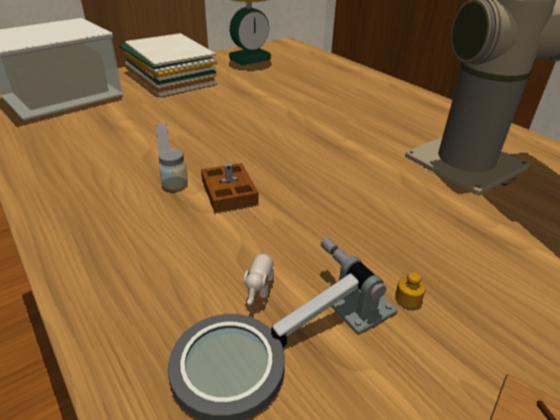

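View pics/top0.png

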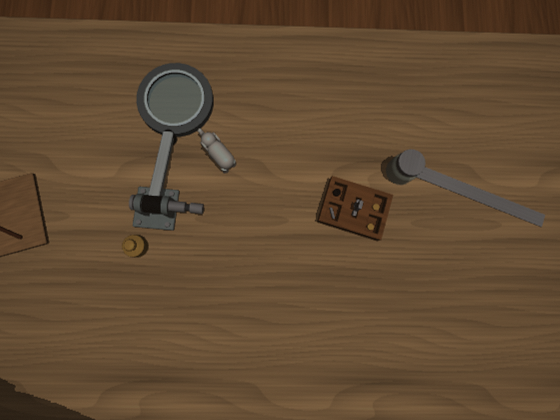

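View pics/wrist0.png

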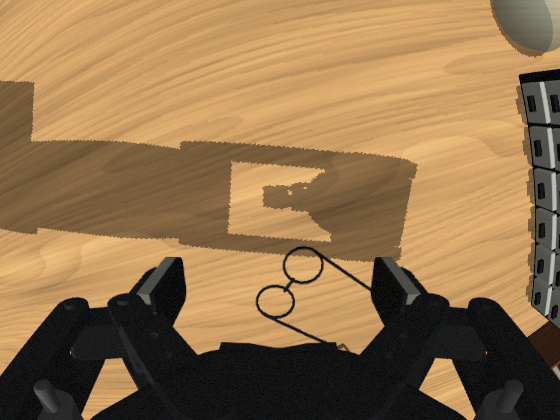

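```bash
python3 - <<'E'
import cv2,numpy as np
t=cv2.imread('pics/top0.png'); s=cv2.imread('pics/scene0.png')
cv2.imwrite('pics/t_case.png',cv2.resize(t[165:250,305:405],(800,600*0+680))[:600] if 0 else cv2.resize(t[170:245,310:410],(800,600),interpolation=cv2.INTER_CUBIC))
cv2.imwrite('pics/t_br.png',cv2.resize(t[175:265,110:230],(800,600),interpolation=cv2.INTER_CUBIC))
cv2.imwrite('pics/s_case.png',cv2.resize(s[145:220,180:280],(800,600),interpolation=cv2.INTER_CUBIC))
cv2.imwrite('pics/s_br.png',cv2.resize(s[225:345,290:450],(800,600),interpolation=cv2.INTER_CUBIC))
E
```

```text
(no output)
```

View pics/t_case.png

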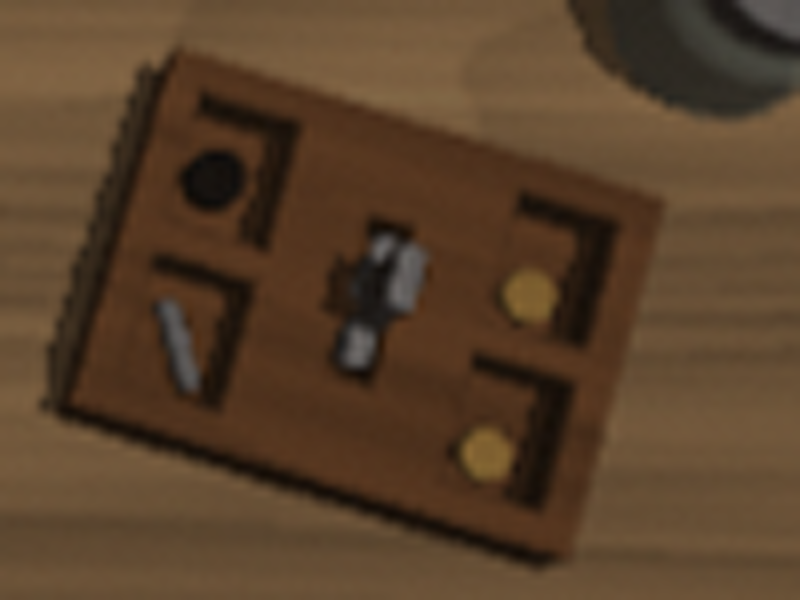

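View pics/t_br.png

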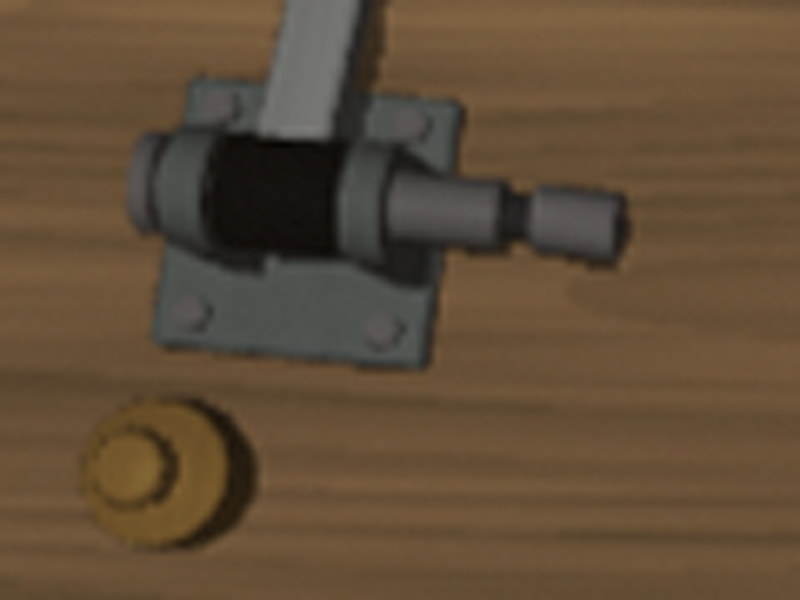

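View pics/s_case.png

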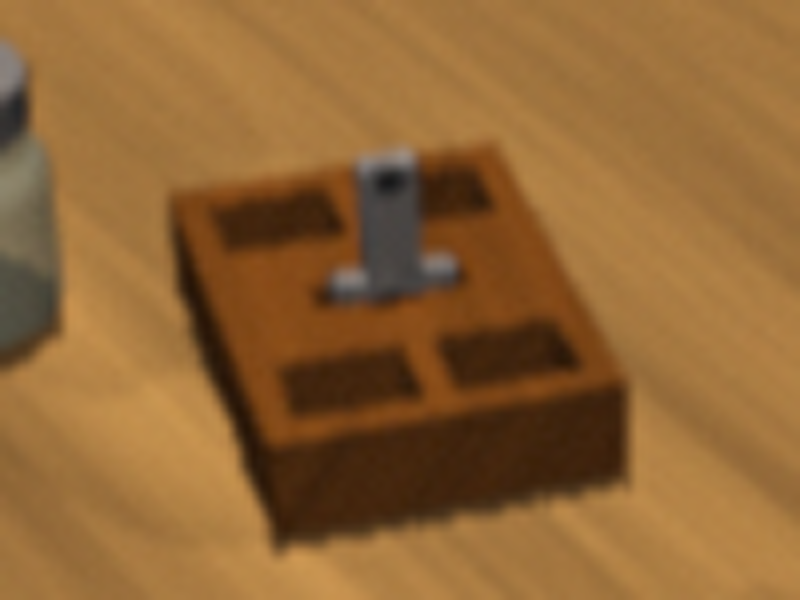

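View pics/s_br.png

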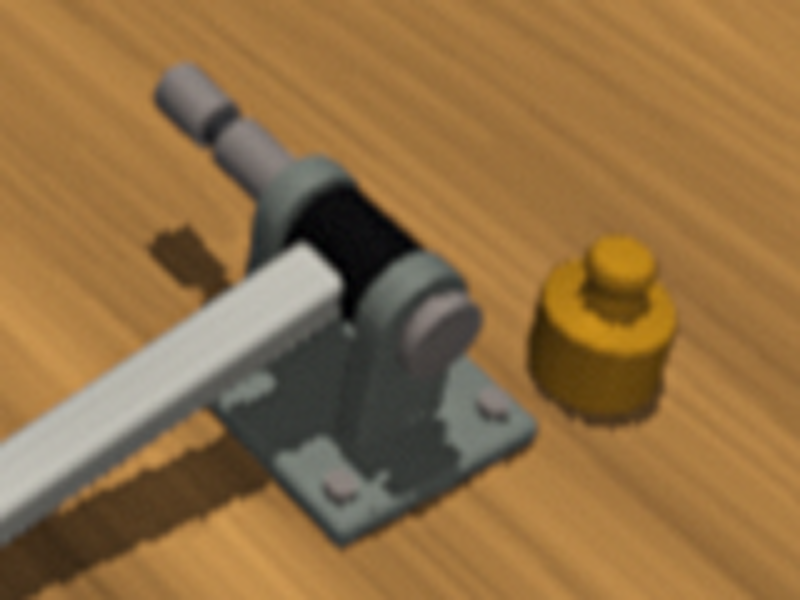

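```bash
cat > h.py <<'E'
import numpy as np
from bench import telemetry, viewer, r
from scipy.spatial.transform import Rotation as R
def ray(name,px,cm=None):
    cm=cm or viewer.camera_model(name)
    T=cm["cam_to_world"]; d=np.array([(px[0]-cm["cx"])/cm["fx"],(px[1]-cm["cy"])/cm["fy"],1.])
    d=T[:3,:3]@d; return T[:3,3],d/np.linalg.norm(d)
def plane(name,px,z):
    o,d=ray(name,px); return o+d*(z-o[2])/d[2]
def tri(rays):
    A=np.zeros((3,3));b=np.zeros(3)
    for o,d in rays:
        P=np.eye(3)-np.outer(d,d);A+=P;b+=P@o
    x=np.linalg.solve(A,b); return x,[np.linalg.norm((np.eye(3)-np.outer(d,d))@(x-o)) for o,d in rays]
def wray(px,s):  # wrist ray in world, s=state
    cm=viewer.camera_model("wrist");u=np.array([px[0]-cm["cx"],px[1]-cm["cy"]]);rr=np.linalg.norm(u);th=rr/cm["fx"]
    d=np.array([*(u/max(rr,1e-9)*np.sin(th)),np.cos(th)])
    Rw=R.from_euler('xyz',s["tcp_rot"],degrees=True).as_matrix();M=cm["mount"]
    return Rw@M[:3,3]+s["tool_pos"], Rw@M[:3,:3]@d
def wpx(P,s):  # project world point to wrist pixel
    cm=viewer.camera_model("wrist");Rw=R.from_euler('xyz',s["tcp_rot"],degrees=True).as_matrix();M=cm["mount"]
    p=M[:3,:3].T@(Rw.T@(np.array(P)-s["tool_pos"])-M[:3,3]);rho=np.hypot(p[0],p[1]);th=np.arctan2(rho,p[2])
    return np.array([cm["cx"],cm["cy"]])+cm["fx"]*th*p[:2]/rho
def shift(target,yaw=None):
    s=telemetry.sense();Rw=R.from_euler('xyz',s["tcp_rot"],degrees=True).as_matrix()
    v=Rw.T@(np.array(target)-s["tool_pos"])/10; return v
E
python3 - <<'E'
from h import *
np.set_printoptions(precision=1,suppress=True)
tc=lambda x,y:((x+.5)/8-.5+310,(y+.5)/8-.5+170)
tb=lambda x,y:((x+.5)/(800/120)-.5+110,(y+.5)/(600/90)-.5+175)
sc=lambda x,y:((x+.5)/8-.5+180,(y+.5)/8-.5+145)
sb=lambda x,y:((x+.5)/5-.5+290,(y+.5)/5-.5+225)
C=[plane("top",tc(*p),30) for p in [(178,52),(662,203),(572,562),(65,408)]]
C2=[plane("scene",sc(*p),30) for p in [(497,143),(627,382),(270,445),(173,195)]]
for X in (C,C2):
    print(np.array(X)); print(np.mean(X,0)); 
    e=[X[(i+1)%4]-X[i] for i in range(4)]; print([(np.linalg.norm(v),np.degrees(np.arctan2(v[1],v[0]))) for v in e])
# tab top
print("tab top: top",plane("top",tc(405,280),71),"scene",plane("scene",sc(387,155),71))
for n,a,b in [("groove",(515,217),(222,122)),("end",(618,228),(178,85)),("cheek",(385,205),(285,165))]:
    print(n,plane("top",tb(*a),60),plane("scene",sb(*b),60),tri([ray("top",tb(*a)),ray("scene",sb(*b))]))
print("base",[plane("top",tb(*p),5)[:2] for p in [(193,78),(463,98),(430,367),(153,347)]])
E
```

```text
[[ 623.2 -169.4   30. ]
 [ 586.8 -292.2   30. ]
 [ 495.5 -266.8   30. ]
 [ 531.5 -140.6   30. ]]
[ 559.2 -217.2   30. ]
[(np.float64(128.01909550867538), np.float64(-106.5053645152666)), (np.float64(94.75359227686846), np.float64(164.45842118501997)), (np.float64(131.19489503538608), np.float64(74.08730276316777)), (np.float64(96.11014804345271), np.float64(-17.44432835300999))]
[[ 496.4 -265.1   30. ]
 [ 533.5 -141.4   30. ]
 [ 624.7 -168.8   30. ]
 [ 587.7 -291.6   30. ]]
[ 560.6 -216.7   30. ]
[(np.float64(129.17017171998157), np.float64(73.29809676187178)), (np.float64(95.15883506143403), np.float64(-16.733372129132892)), (np.float64(128.17518114593557), np.float64(-106.74584255836719)), (np.float64(95.06519980930346), np.float64(163.86630955430746))]
tab top: top [ 558.4 -216.3   71. ] scene [ 560.  -216.1   71. ]
groove [548.4 113.4  60. ] [545.8 107.1  60. ] (array([548.6, 111.5,  64.5]), [np.float64(1.3108821911533115), np.float64(1.310882191153085)])
end [545.8  84.   60. ] [545.5  84.3  60. ] (array([545.6,  84.1,  60. ]), [np.float64(0.19277302136550123), np.float64(0.19277302136541072)])
cheek [551.  150.5  60. ] [542.8 134.7  60. ] (array([550.9, 145.3,  72.2]), [np.float64(2.6971697388247216), np.float64(2.6971697388249813)])
base [array([598.5, 226.5]), array([594. , 143.2]), array([510.3, 148.4]), array([514.8, 232.3])]
```

```bash
python3 - <<'E'
from h import *
s=telemetry.sense(); print(s['time'],s['tcp_rot'],shift([548,113,242]),shift([548,113,160]))
E
```

```text
0.15 [-1.79918194e+02 -6.23604401e-03  1.63509064e+02] [-4.93446525e+01 -3.35683423e+01 -8.94649326e-03] [-49.34554503 -33.55663454   8.1910451 ]
```

```bash
python3 -m inch '[[[-49.3,-33.6,0],[0,0,1.34],1],[[-49.3,-33.6,0],[0,0,1.34],1],[[-49.3,-33.6,0],[0,0,1.34],1],[[-49.3,-33.6,0],[0,0,1.34],1],[[-49.3,-33.6,0],[0,0,1.34],1],[[-49.3,-33.6,0],[0,0,1.34],1],[[-49.3,-33.6,0],[0,0,1.34],1],[[-49.3,-33.6,0],[0,0,1.34],1],[[-49.3,-33.6,0],[0,0,1.34],1],[[-49.3,-33.6,0],[0,0,1.34],1],[[-49.3,-33.6,2],[0,0,1.34],1],[[-49.3,-33.6,5],[0,0,1.34],1],[[-49.3,-33.6,8.2],[0,0,1.34],1],[[-49.3,-33.6,8.2],[0,0,1.34],1],[[-49.3,-33.6,8.2],[0,0,1.34],1],[[-49.3,-33.6,8.2],[0,0,1.34],1],[[-49.3,-33.6,8.2],[0,0,1.34],1]]'
python3 - <<'E'
from h import *
import cv2,json
s=telemetry.sense();im=viewer.snapshot("wrist");cv2.imwrite("pics/w1.png",im[:,:,::-1])
print(s['time'],s['tool_pos'],s['tcp_rot'],s['ft_force'])
json.dump({k:np.array(s[k]).tolist() for k in('tool_pos','tcp_rot')},open('w1.json','w'))
print(wpx([548,113,60],s),wpx([546,84,60],s))
E
```

```text
time: 1.85
tool_pos: [548.7, 114.3, 163.0]
tcp_rot: [179.8, -0.0, 86.8]
ft_force: [-0.2, 0.4, 1.1]
finger_gap: 85.5
1.85 [548.70925081 114.32442695 162.9638019 ] [ 1.79774491e+02 -4.41644589e-02  8.68165494e+01] [-0.15400044  0.38089668  1.1195871 ]
[276.34324097 214.82306776] [275.91698187 250.75221174]
```

View pics/w1.png

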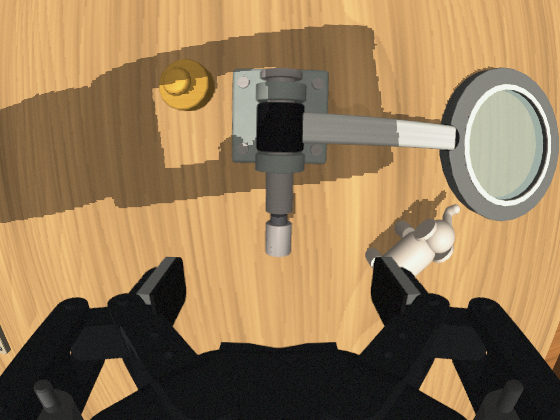

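```bash
python3 - <<'E'
import cv2
t=cv2.imread('pics/w1.png')
cv2.imwrite('pics/w1z.png',cv2.resize(t[150:270,200:360],(800,600),interpolation=cv2.INTER_CUBIC))
print(t[205:235,270:290].mean(2).astype(int)[:, ::3])
E
```

```text
[[ 93  99 103 104 104  99  90]
 [ 95 100 102 103 100  99  94]
 [ 95 101 101 103 102  98  90]
 [ 94 101 102 105 102 101  90]
 [ 92 101  99 105 105  99  92]
 [ 93 100 103 104 102 100  90]
 [ 95  99 103 106 101  98  88]
 [ 93 100 103 101 100  99  93]
 [100  97 102 105 102  97  95]
 [101  45  63  76  70  42  97]
 [ 99  45  52  49  48  43 100]
 [102  55  53  50  50  62  99]
 [105  77  74  76  81  64  99]
 [106  76  86  93  83  65  96]
 [ 82  80  86  91  83  63  98]
 [ 52  80  89  91  82  66 117]
 [ 54  77  89  91  83  63  72]
 [ 61  77  84  92  83  63  72]
 [ 72  77  88  94  81  65  71]
 [ 77  76  85  92  79  71  80]
 [120  83  81  81  79  84 114]
 [155 155 143 135 141 153 138]
 [157 180 188 200 185 166 137]
 [158 176 186 201 185 168 137]
 [161 177 190 197 184 167 137]
 [160 179 189 198 183 168 136]
 [158 178 188 197 183 164 136]
 [160 178 192 196 185 164 132]
 [159 181 190 196 181 161 134]
 [164 181 191 197 181 163 135]]
```

View pics/w1z.png

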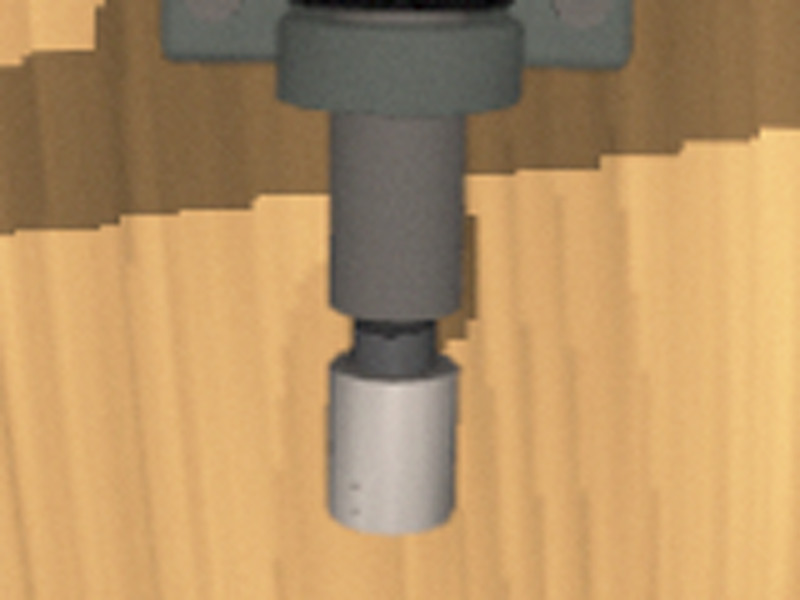

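```bash
python3 - <<'E'
from h import *
import json
np.set_printoptions(precision=2,suppress=True)
s=json.load(open('w1.json'));s={k:np.array(v) for k,v in s.items()}
def wp(px,z):
    o,d=wray(px,s);return o+d*(z-o[2])/d[2]
z=lambda x,y:((x+.5)/5-.5+200,(y+.5)/5-.5+150)
a,b=wp((279,214),70),wp((279,226),70); print(a,b,(a+b)/2, b-a)
e=wp(z(391,533),70); print("end top?",e, wp(z(391,533),60))
for y,l,rr in[(150,332,467),(250,331,464),(450,329,457)]:
    print("axis",wp(z((l+rr)/2,y),62), wp(z(rr,y),60)-wp(z(l,y),60))
print("cheek near face",wp(z(400,112),70))
t=lambda x,y:((x+.5)/8-.5+310,(y+.5)/8-.5+170)
E
```

```text
[550.11 116.32  70.  ] [549.61 107.28  70.  ] [549.86 111.8   70.  ] [-0.5  -9.04  0.  ]
end top? [547.41  83.56  70.  ] [547.2  79.3  60. ]
axis [551.84 139.94  62.  ] [19.74 -1.11  0.  ]
axis [550.72 125.06  62.  ] [19.72 -1.12  0.  ]
axis [548.32  93.88  62.  ] [19.66 -1.13  0.  ]
cheek near face [552.2  146.67  70.  ]
```

```bash
python3 - <<'E'
from h import *
s=telemetry.sense(); print(s['time'],s['tcp_rot'],shift([559.5,-217,150]),s['tool_pos'])
E
```

```text
1.9 [ 1.79784910e+02 -4.20021371e-02  8.68172860e+01] [-33.01719163   2.91912829   1.26265387] [548.63734272 114.27672401 162.75890284]
```

```bash
python3 -m inch '[[[-33,2.9,0],[0,0,0.236],1],[[-33,2.9,0],[0,0,0.236],1],[[-33,2.9,0],[0,0,0.236],1],[[-33,2.9,0],[0,0,0.236],1],[[-33,2.9,0],[0,0,0.236],1],[[-33,2.9,0],[0,0,0.236],1],[[-33,2.9,1.2],[0,0,0.236],1],[[-33,2.9,1.2],[0,0,0.236],1],[[-33,2.9,1.2],[0,0,0.236],1],[[-33,2.9,1.2],[0,0,0.236],1],[[-33,2.9,1.2],[0,0,0.236],1],[[-33,2.9,1.2],[0,0,0.236],1]]'
python3 - <<'E'
from h import *
import cv2,json
s=telemetry.sense();im=viewer.snapshot("wrist");cv2.imwrite("pics/w2.png",im[:,:,::-1])
print(s['time'],s['tool_pos'],s['tcp_rot'],s['ft_force'])
json.dump({k:np.array(s[k]).tolist() for k in('tool_pos','tcp_rot')},open('w2.json','w'))
p=wpx([559.5,-217,69.5],s);print(p)
t=im[:,:,::-1][150:270,200:360]
cv2.imwrite('pics/w2z.png',cv2.resize(t,(800,600),interpolation=cv2.INTER_CUBIC))
E
```

```text
time: 3.1
tool_pos: [558.3, -216.8, 148.9]
tcp_rot: [179.9, 0.0, 73.3]
ft_force: [0.3, 0.5, -0.0]
finger_gap: 85.6
3.1 [ 558.29936758 -216.77196282  148.93186813] [1.79948120e+02 4.66192191e-03 7.33158675e+01] [ 0.3275265   0.45763882 -0.01442899]
[279.27690636 222.10996698]
```

View pics/w2.png

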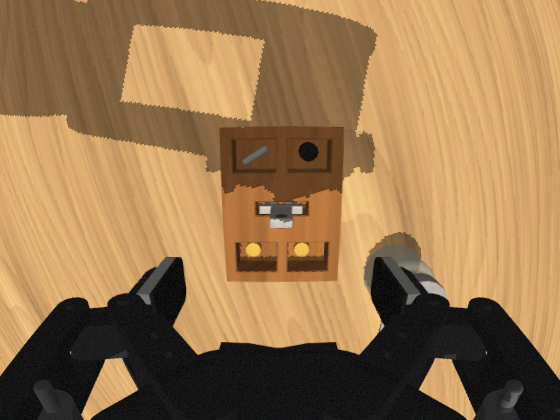

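View pics/w2z.png

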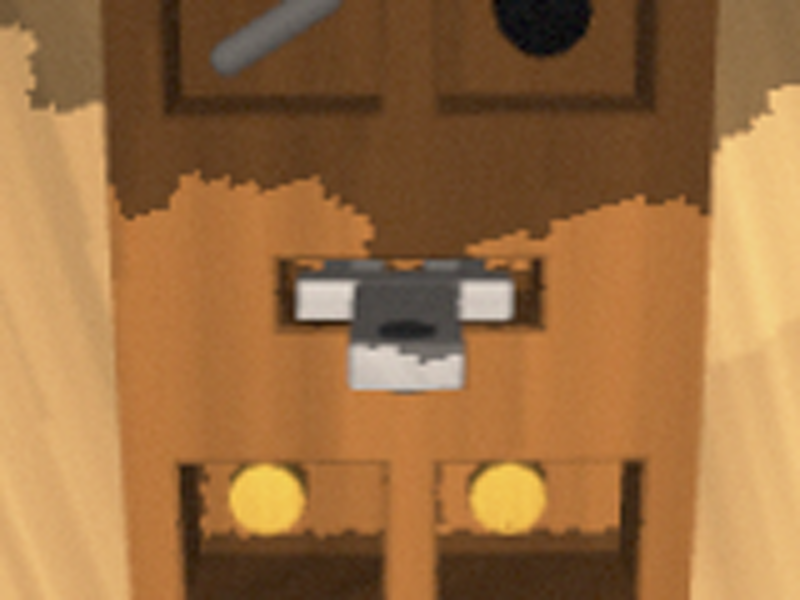

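```bash
python3 - <<'E'
from h import *
import json
np.set_printoptions(precision=2,suppress=True)
s=json.load(open('w2.json'));s={k:np.array(v) for k,v in s.items()}
def wp(px,z):
    o,d=wray(px,s);return o+d*(z-o[2])/d[2]
z=lambda x,y:((x+.5)/5-.5+200,(y+.5)/5-.5+150)
L,Rr=wp(z(349,367),69.5),wp(z(465,367),69.5); print(L,Rr,(L+Rr)/2,np.degrees(np.arctan2(*(Rr-L)[1::-1])))
T,B=wp(z(407,346),69.5),wp(z(407,389),69.5); print('y thick',T,B)
print("bars",wp(z(327,300),34.5),wp(z(486,300),34.5))
print("slot",wp(z(278,290),30),wp(z(543,290),30),wp(z(410,258),30),wp(z(410,327),30))
u=np.array([np.cos(np.radians(-16.7)),np.sin(np.radians(-16.7))])
jar=plane("top",(411,163),75);print("jar",jar,"rel along tool y,x",(jar-wp(z(407,367),69.5))[:2]@u,(jar-wp(z(407,367),69.5))[:2]@[-u[1],u[0]])
now=telemetry.sense();print(now['tool_pos'],now['time'])
E
```

```text
[ 552.88 -215.67   69.5 ] [ 568.01 -220.23   69.5 ] [ 560.44 -217.95   69.5 ] -16.744346794909877
y thick [ 561.29 -215.09   69.5 ] [ 559.54 -220.97   69.5 ]
bars [ 548.81 -214.31   34.5 ] [ 572.71 -221.49   34.5 ]
slot [ 541.28 -211.57   30.  ] [ 581.84 -223.75   30.  ] [ 562.96 -212.61   30.  ] [ 559.72 -223.51   30.  ]
jar [ 641.35 -315.55   75.  ] rel along tool y,x 105.53923315027737 -70.23565448674448
[ 558.19 -216.94  148.8 ] 3.15
```

```bash
python3 -m inch '[[[-0.04,0.24,4],[0,0,0],0.6],[[-0.04,0.24,7],[0,0,0],0.6],[[-0.04,0.24,7.5],[0,0,0],0.6],[[-0.04,0.24,7.5],[0,0,0],0.6],[[-0.04,0.24,7.5],[0,0,0],0.6],[[-0.04,0.24,7.5],[0,0,0],0.6]]' 30
python3 - <<'E'
from h import *
s=telemetry.sense();print(s['tool_pos'],s['tcp_rot'],s['finger_gap'],s['ft_force'],shift([560.4,-218,50.5])*10)
E
```

```text
time: 3.75
tool_pos: [561.5, -219.6, 75.7]
tcp_rot: [179.8, 0.0, 73.2]
ft_force: [0.3, -0.6, 0.0]
finger_gap: 51.1
[ 561.46255895 -219.63138153   75.73396346] [1.79793993e+02 3.67033796e-02 7.32184218e+01] 51.14412587362155 [ 0.31678333 -0.56509023  0.02092829] [ 1.27128311 -1.57904227 25.22763988]
```

```bash
python3 -m inch '[[[0.13,-0.16,1.5],[0,0,0],0.6],[[0.13,-0.16,2.3],[0,0,0],0.6],[[0.13,-0.16,2.4],[0,0,0],0.6],[[0.13,-0.16,2.4],[0,0,0],0.6],[[0.13,-0.16,2.4],[0,0,0],0.6],[[0.13,-0.16,2.4],[0,0,0],0.6],[[0.13,-0.16,2.4],[0,0,0],0.6]]'
python3 - <<'E'
from h import *
import cv2
for i in range(2):
    s=telemetry.sense();print(s['tool_pos'],s['tcp_rot'],s['finger_gap'],s['ft_force'],shift([560.4,-218,50.5])*10)
    im=viewer.snapshot("wrist")
cv2.imwrite("pics/w3.png",im[:,:,::-1])
E
```

```text
time: 4.45
tool_pos: [559.1, -217.4, 49.7]
tcp_rot: [180.0, 0.0, 73.2]
ft_force: [-1.4, 0.1, -0.4]
finger_gap: 51.0
[ 559.12978955 -217.43639664   49.70974778] [1.79958393e+02 6.18367262e-03 7.32092094e+01] 51.03487371754471 [-1.41575326  0.08639096 -0.37889244] [-0.1727242   1.37944228 -0.78923207]
[ 559.04941726 -217.39111776   49.63240976] [1.79968490e+02 6.71574519e-03 7.32113270e+01] 51.48175633402538 [-0.33446382  0.6299199  -0.21571516] [-0.19292557  1.46936432 -0.86675969]
```

View pics/w3.png

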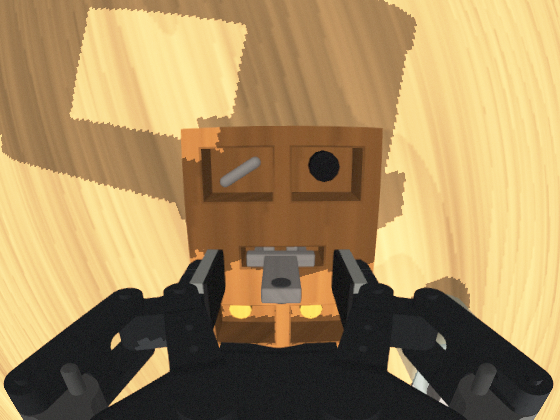

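```bash
python3 -m inch '[[[0,0.1,-0.1],[0,0,0],0.6],[[0,0.1,-0.1],[0,0,0],0.3],[[0,0.1,-0.1],[0,0,0],0.15],[[0,0.1,-0.1],[0,0,0],0.1],[[0,0.1,-0.1],[0,0,0],0.0],[[0,0.1,-0.1],[0,0,0],0.0],[[0,0.1,-0.1],[0,0,0],0.0],[[0,0.1,-0.1],[0,0,0],0.0],[[0,0.1,-0.1],[0,0,0],0.0]]' 60
python3 - <<'E'
from h import *
s=telemetry.sense();print(s['tool_pos'],s['tcp_rot'],s['finger_gap'],s['ft_force'],s['wrist_torque'],shift([560.4,-218,50.5])*10)
E
```

```text
time: 5.45
tool_pos: [559.8, -217.6, 50.4]
tcp_rot: [180.0, 0.0, 73.2]
ft_force: [-0.3, 0.1, 2.2]
finger_gap: 14.8
[ 559.82888647 -217.59323331   50.42079144] [1.79991849e+02 1.91450215e-03 7.32125143e+01] 14.771289785996682 [-0.33245578  0.0558849   2.18809928] [0.06679888 0.12735264 0.04063534] [-0.22448345  0.66426887 -0.07910655]
```

```bash
python3 -m inch '[[[0,0,-0.5],[0,0,0],0],[[0,0,-1.5],[0,0,0],0],[[0,0,-3],[0,0,0],0],[[0,0,-6],[0,0,0],0],[[0,0,-10],[0,0,0],0],[[0,0,-10],[0,0,0],0],[[0,0,-10],[0,0,0],0],[[0,0,-10],[0,0,0],0]]'
python3 - <<'E'
from h import *
import cv2
s=telemetry.sense();im=viewer.snapshot("wrist");cv2.imwrite("pics/w4.png",im[:,:,::-1]);
im=viewer.snapshot("scene");cv2.imwrite("pics/s4.png",cv2.resize(im[80:230,130:330,::-1],(800,600)));
s=telemetry.sense();print(s['tool_pos'],s['tcp_rot'],s['finger_gap'],s['ft_force'],s['wrist_torque'],shift([549.8,111.8,150])*10)
E
```

```text
time: 6.25
tool_pos: [559.3, -217.4, 149.9]
tcp_rot: [-180.0, -0.0, 73.2]
ft_force: [0.8, 0.2, -0.5]
finger_gap: 14.6
[ 558.8316368  -217.08775646  148.82162488] [-1.79851551e+02 -2.59934253e-02  7.32104595e+01] 14.789103353086256 [-0.30920737 -0.58266496 -1.65804039] [ 0.02351392  0.02710128 -0.00025999] [ 312.25966041 -103.65051755   -0.76816504]
```

View pics/w4.png

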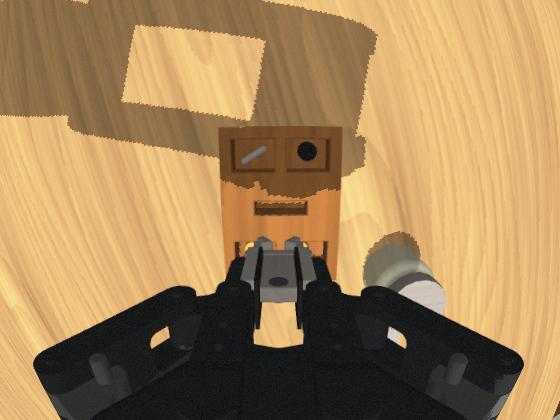

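View pics/s4.png

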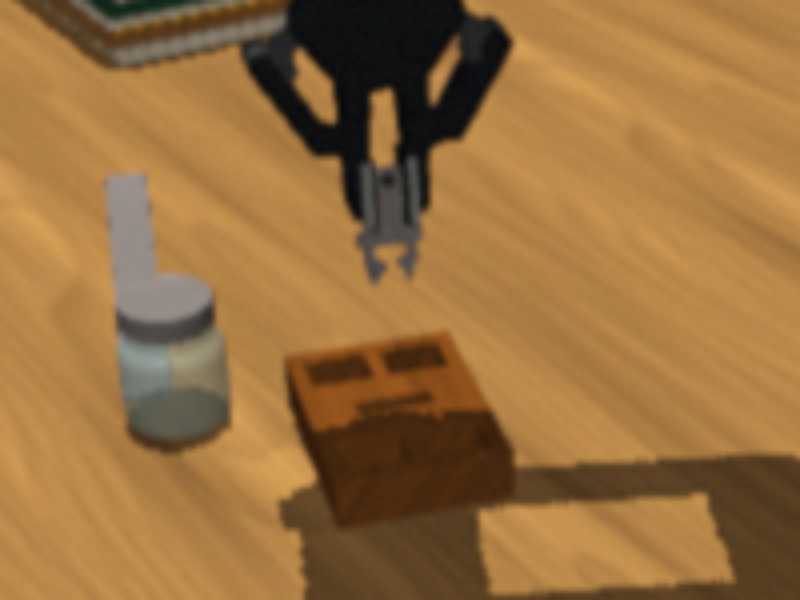

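```bash
python3 -m inch '[[[31.2,-10.4,0],[0,0,-0.225],0],[[31.2,-10.4,0],[0,0,-0.225],0],[[31.2,-10.4,0],[0,0,-0.225],0],[[31.2,-10.4,0],[0,0,-0.225],0],[[31.2,-10.4,0],[0,0,-0.225],0],[[31.2,-10.4,0],[0,0,-0.225],0],[[31.2,-10.4,0],[0,0,-0.225],0],[[31.2,-10.4,0],[0,0,-0.225],0],[[31.2,-10.4,0],[0,0,-0.225],0],[[31.2,-10.4,0],[0,0,-0.225],0],[[31.2,-10.4,0],[0,0,-0.225],0],[[31.2,-10.4,0],[0,0,-0.225],0],[[31.2,-10.4,0],[0,0,-0.225],0]]'
python3 - <<'E'
from h import *
import cv2
s=telemetry.sense();im=viewer.snapshot("wrist");cv2.imwrite("pics/w5.png",im[:,:,::-1]);
print(s['tool_pos'],s['tcp_rot'],s['finger_gap'],s['ft_force'],s['wrist_torque'],shift([549.8,112.0,115])*10)
E
```

```text
time: 7.65
tool_pos: [550.4, 110.4, 150.3]
tcp_rot: [-180.0, 0.0, 86.0]
ft_force: [-0.5, 0.1, 0.2]
finger_gap: 14.8
[550.44716868 110.36584289 150.30291063] [-1.79999803e+02  3.87258474e-03  8.60309072e+01] 14.809068130028185 [-0.52687768  0.13700262  0.15546788] [ 0.00564215 -0.00749034  0.0164526 ] [ 1.3919186  -0.72499922 35.32189782]
```

View pics/w5.png

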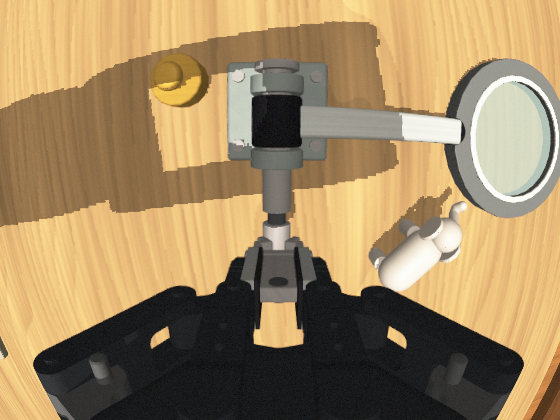

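```bash
python3 - <<'E'
import cv2,numpy as np
from h import *
t=cv2.imread('pics/w5.png')
cv2.imwrite('pics/w5z.png',cv2.resize(t[150:300,180:380],(800,600),interpolation=cv2.INTER_CUBIC))
# silhouette edges by saturation (grey pin vs wood)
for name,rows in (('w1',range(178,253,6)),('w5',range(172,240,5))):
    t=cv2.imread(f'pics/{name}.png');sat=cv2.cvtColor(t,cv2.COLOR_BGR2HSV)[:,:,1].astype(float);sat=cv2.GaussianBlur(sat,(1,3),0)
    out=[]
    for y in rows:
        row=sat[y];m=np.where(row[255:300]<60)[0]
        out.append((y,255+m.min(),255+m.max()) if len(m) else (y,))
    print(name,out)
E
```

```text
w1 [(178, np.int64(266), np.int64(292)), (184, np.int64(266), np.int64(291)), (190, np.int64(266), np.int64(291)), (196, np.int64(266), np.int64(291)), (202, np.int64(266), np.int64(291)), (208, np.int64(266), np.int64(291)), (214, np.int64(271), np.int64(286)), (220, np.int64(270), np.int64(286)), (226, np.int64(266), np.int64(290)), (232, np.int64(266), np.int64(290)), (238, np.int64(266), np.int64(290)), (244, np.int64(266), np.int64(290)), (250, np.int64(266), np.int64(290))]
w5 [(172, np.int64(263), np.int64(290)), (177, np.int64(263), np.int64(290)), (182, np.int64(263), np.int64(290)), (187, np.int64(263), np.int64(290)), (192, np.int64(263), np.int64(290)), (197, np.int64(263), np.int64(290)), (202, np.int64(263), np.int64(290)), (207, np.int64(263), np.int64(289)), (212, np.int64(268), np.int64(286)), (217, np.int64(268), np.int64(284)), (222, np.int64(264), np.int64(288)), (227, np.int64(263), np.int64(289)), (232, np.int64(263), np.int64(289)), (237, np.int64(259), np.int64(297))]
```

View pics/w5z.png

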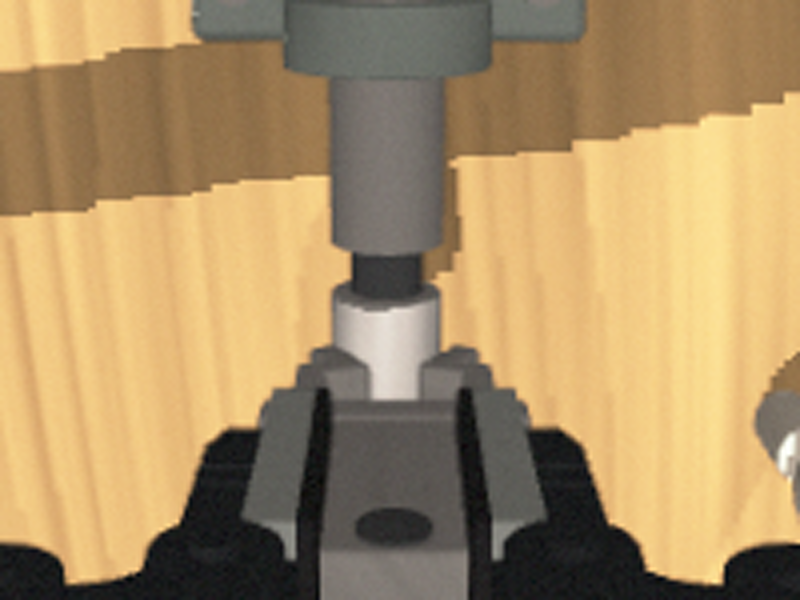

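```bash
python3 -m inch '[[[0.14,-0.09,1.5],[0,0,0],0],[[0.14,-0.09,3],[0,0,0],0],[[0.14,-0.09,3.5],[0,0,0],0],[[0.14,-0.09,3.5],[0,0,0],0],[[0.14,-0.09,3.5],[0,0,0],0],[[0.14,-0.09,3.5],[0,0,0],0],[[0.14,-0.09,3.5],[0,0,0],0]]'
cat > st.py <<'E'
from h import *
s=telemetry.sense();np.set_printoptions(precision=2,suppress=True)
print(s['time'],s['tool_pos'],s['tcp_rot'],s['finger_gap'],"F",s['ft_force'],"M",s['wrist_torque'],"to groove",shift([549.8,112.0,88.9])*10,"bore h",s['tool_pos'][2]-88.9)
E
python3 st.py
```

```text
time: 8.4
tool_pos: [550.1, 112.7, 116.0]
tcp_rot: [179.9, -0.0, 86.1]
ft_force: [0.7, 0.1, -1.1]
finger_gap: 14.7
8.4 [550.05 112.74 116.01] [179.93  -0.01  86.11] 14.741559485513319 F [ 0.73  0.12 -1.15] M [-0.02 -0.02 -0.02] to groove [-0.76 -0.24 27.11] bore h 27.105501454328888
```

```bash
python3 -m inch '[[[0,0,0],[0,0,0],0],[[0,0,0],[0,0,0],0],[[0,0,0],[0,0,0],0],[[0,0,0],[0,0,0],0]]' >/dev/null; python3 st.py;  python3 - <<'E'
from h import *
import cv2
im=viewer.snapshot("wrist");cv2.imwrite("pics/w6.png",cv2.resize(im[150:300,180:380,::-1],(800,600),interpolation=cv2.INTER_CUBIC))
im=viewer.snapshot("scene");cv2.imwrite("pics/s6.png",cv2.resize(im[190:310,270:430,::-1],(800,600),interpolation=cv2.INTER_CUBIC))
E
python3 st.py
```

```text
8.8 [549.52 112.63 115.33] [180.    0.   86.1] 14.688822001848491 F [-0.1   0.56 -1.01] M [ 0.02 -0.02 -0.04] to groove [-0.61  0.33 26.43] bore h 26.429506096104546
8.9 [549.51 112.64 115.29] [-180.    -0.    86.1] 14.484635693576331 F [-0.27  0.75 -0.07] M [ 0.04  0.01 -0.04] to groove [-0.62  0.33 26.39] bore h 26.38782509507604
```

View pics/w6.png

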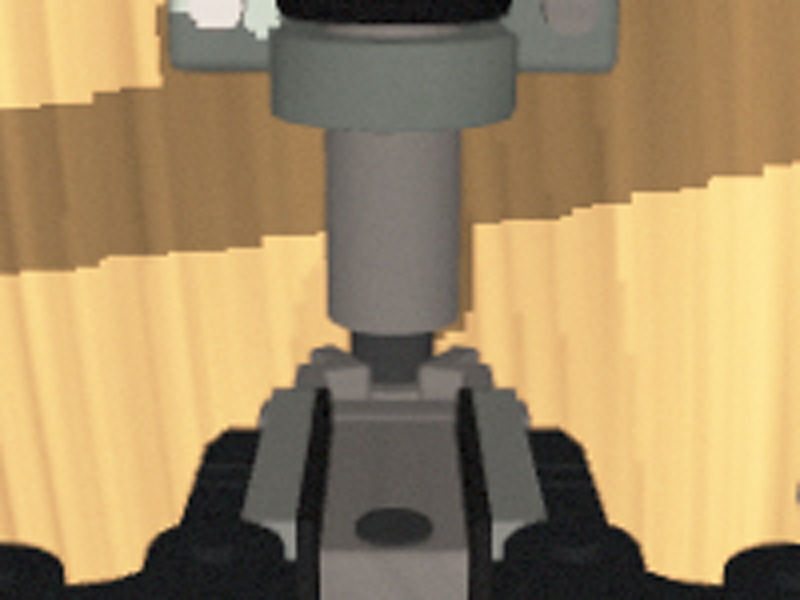

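View pics/s6.png

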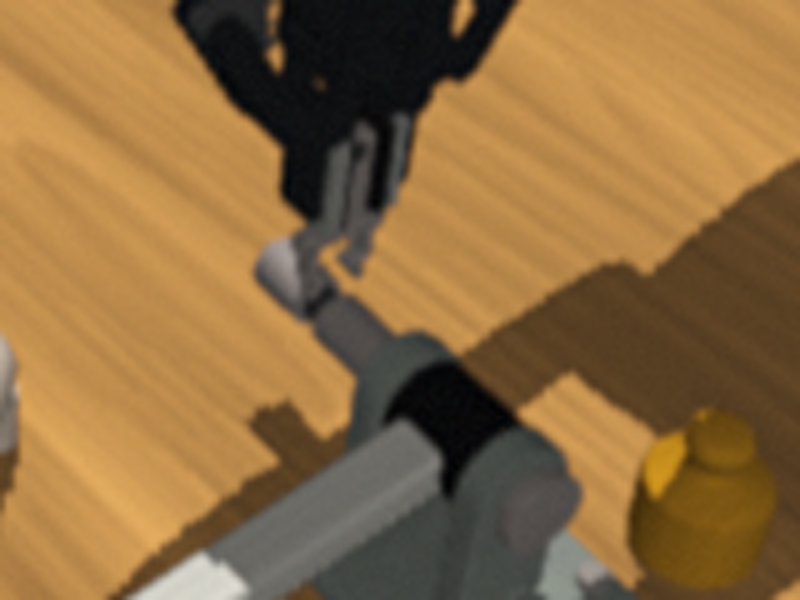

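```bash
python3 -m inch '[[[-0.06,0,0.4],[0,0,0],0],[[-0.06,0,0.6],[0,0,0],0],[[-0.06,0,0.7],[0,0,0],0],[[-0.06,0,0.7],[0,0,0],0],[[-0.06,0,0.7],[0,0,0],0],[[-0.06,0,0.7],[0,0,0],0]]'>/dev/null; python3 st.py
```

```text
9.5 [549.58 112.07 108.41] [179.99  -0.    86.1 ] 14.490771364971538 F [ 0.5  -0.21 -0.81] M [-0.04  0.02 -0.01] to groove [-0.05  0.22 19.51] bore h 19.50927354448909
```

```bash
python3 -m inch '[[[0,0,0.1],[0,0,0],0],[[0,0,0.2],[0,0,0],0],[[0,0,0.2],[0,0,0],0],[[0,0,0.2],[0,0,0],0]]'>/dev/null; python3 st.py;  python3 -m inch '[[[0,0,0.1],[0,0,0],0],[[0,0,0.1],[0,0,0],0],[[0,0,0.1],[0,0,0],0]]'>/dev/null; python3 st.py
```

```text
9.9 [549.44 112.03 106.27] [-179.99    0.     86.1 ] 14.550426346617517 F [ 0.31 -0.96 -0.7 ] M [-0.03 -0.02  0.08] to groove [-0.01  0.36 17.37] bore h 17.36583556982916
10.2 [549.45 112.05 105.27] [-180.      0.     86.11] 14.965371529604157 F [ 0.6  -0.72 -0.2 ] M [ 0.01 -0.09  0.04] to groove [-0.02  0.35 16.37] bore h 16.36970791205482
```

```bash
python3 -m inch '[[[0,0,0.1],[0,0,0],0],[[0,0,0.1],[0,0,0],0],[[0,0,0.1],[0,0,0],0]]'>/dev/null; python3 st.py;  python3 -m inch '[[[0,0,0.1],[0,0,0],0],[[0,0,0.1],[0,0,0],0],[[0,0,0.1],[0,0,0],0]]'>/dev/null; python3 st.py
```

```text
10.5 [549.45 112.04 104.25] [-179.99   -0.     86.1 ] 14.540130110709422 F [ 0.19 -0.21 -1.33] M [0.03 0.01 0.06] to groove [-0.02  0.36 15.35] bore h 15.345576637252378
10.8 [549.44 112.05 103.24] [-179.99    0.     86.1 ] 14.756378860264903 F [-0.87 -0.08 -1.19] M [-0.07 -0.05  0.  ] to groove [-0.02  0.37 14.34] bore h 14.336516120871423
```

```bash
for i in 1 2 3; do python3 -m inch '[[[0,0,0.1],[0,0,0],0],[[0,0,0.1],[0,0,0],0],[[0,0,0.1],[0,0,0],0]]'>/dev/null; python3 st.py; done
```

```text
11.1 [549.42 112.06 102.26] [-179.99    0.     86.11] 14.864121976078023 F [-0.41 -0.01 -0.85] M [0.02 0.06 0.05] to groove [-0.04  0.39 13.36] bore h 13.360057825046212
11.4 [549.53 112.07 101.41] [179.99  -0.    86.1 ] 14.787655036096332 F [-1.12 -0.49  1.29] M [0.08 0.14 0.  ] to groove [-0.05  0.28 12.51] bore h 12.51475889352507
11.7 [549.62 112.1  100.51] [179.98  -0.    86.11] 14.641563420118457 F [-1.44  0.38  3.57] M [ 0.04  0.24 -0.  ] to groove [-0.09  0.18 11.61] bore h 11.606527083951178
```

```bash
python3 -m inch '[[[0,-0.04,0],[0,0,0],0],[[0,-0.04,0.05],[0,0,0],0],[[0,-0.04,0.05],[0,0,0],0]]'>/dev/null; python3 st.py; for i in 1 2; do python3 -m inch '[[[0,0,0.05],[0,0,0],0],[[0,0,0.1],[0,0,0],0],[[0,0,0.1],[0,0,0],0]]'>/dev/null; python3 st.py; done
```

```text
12.0 [549.37 112.09 100.09] [179.96  -0.01  86.1 ] 14.772477726026672 F [-0.09  0.72  5.12] M [0.03 0.1  0.08] to groove [-0.06  0.42 11.19] bore h 11.187865751733924
12.3 [549.38 112.08  99.11] [179.96  -0.    86.1 ] 14.556618422308793 F [-0.59 -0.12  5.19] M [ 0.03  0.08 -0.03] to groove [-0.06  0.42 10.21] bore h 10.208556812748512
12.6 [549.36 112.07  98.06] [179.96  -0.    86.11] 14.835496886153654 F [-0.92 -0.01  4.49] M [0.01 0.09 0.  ] to groove [-0.04  0.43  9.16] bore h 9.158659401518861
```

```bash
for i in 1 2 3 4; do python3 -m inch '[[[0,0,0.05],[0,0,0],0],[[0,0,0.1],[0,0,0],0],[[0,0,0.1],[0,0,0],0]]'>/dev/null; python3 st.py; done
```

```text
12.9 [549.27 112.06  96.92] [179.97  -0.    86.1 ] 14.625679338940614 F [-0.45 -0.1   4.06] M [ 0.03  0.08 -0.05] to groove [-0.02  0.53  8.02] bore h 8.018973607923826
13.2 [549.12 112.04  95.61] [179.99   0.    86.1 ] 14.6609107676386 F [ 0.75 -0.29  2.47] M [ 0.01 -0.12  0.02] to groove [0.01 0.68 6.71] bore h 6.709809706927047
13.5 [548.94 112.01  94.4 ] [-179.98    0.01   86.1 ] 14.843822186289735 F [1.48 0.46 1.56] M [-0.02 -0.23 -0.06] to groove [0.05 0.86 5.5 ] bore h 5.498864067629498
13.8 [548.87 112.01  93.36] [-179.97    0.01   86.1 ] 14.684566750361457 F [ 1.26  0.57 -1.56] M [-0.03 -0.35  0.06] to groove [0.06 0.93 4.46] bore h 4.461197919807702
```

```bash
python3 -m inch '[[[0,0.03,0.05],[0,0,0],0],[[0,0.03,0.1],[0,0,0],0],[[0,0.03,0.1],[0,0,0],0]]'>/dev/null; python3 st.py; for i in 1 2 3; do python3 -m inch '[[[0,0,0.05],[0,0,0],0],[[0,0,0.1],[0,0,0],0],[[0,0,0.1],[0,0,0],0]]'>/dev/null; python3 st.py; done
```

```text
14.1 [548.98 112.01  92.24] [-179.95    0.01   86.1 ] 14.698611301655895 F [ 1.5  -0.32 -3.4 ] M [-0.05 -0.22 -0.01] to groove [0.05 0.82 3.34] bore h 3.3375870900990208
14.4 [549.03 112.03  91.34] [-179.96    0.01   86.1 ] 14.908690665620265 F [ 0.29  0.01 -4.6 ] M [ 0.08 -0.18  0.06] to groove [0.02 0.78 2.44] bore h 2.4382684606133154
14.7 [549.1  112.03  90.44] [-179.96    0.01   86.1 ] 14.473016696639126 F [ 0.82  0.21 -5.25] M [-0.   -0.14  0.02] to groove [0.02 0.7  1.54] bore h 1.543053086783317
15.0 [549.17 112.04  89.56] [-179.97    0.01   86.11] 14.568606895223699 F [ 0.53  0.2  -4.71] M [-0.02  0.02 -0.06] to groove [-0.    0.63  0.66] bore h 0.6575057596676999
```

```bash
for i in 1 2 3; do python3 -m inch '[[[0,0,0.05],[0,0,0],0],[[0,0,0.05],[0,0,0],0]]'>/dev/null; python3 st.py; done
```

```text
15.2 [549.24 112.03  89.16] [-179.98    0.     86.1 ] 14.366070378656952 F [-0.06 -0.25 -4.77] M [-0.04  0.07 -0.02] to groove [0.01 0.56 0.26] bore h 0.2618002017333936
15.4 [549.38 112.08  88.95] [-180.     -0.     86.11] 14.620978226464574 F [-1.31 -0.47 -2.68] M [0.01 0.27 0.04] to groove [-0.05  0.43  0.05] bore h 0.04692383368583819
15.6 [549.56 112.1   88.82] [179.98  -0.    86.11] 14.573048923349976 F [-3.74  0.65  2.73] M [-0.07  0.58 -0.01] to groove [-0.09  0.24 -0.08] bore h -0.0785183467090178
```

```bash
python3 -m inch '[[[0,-0.03,0.03],[0,0,0],0],[[0,-0.03,0.05],[0,0,0],0],[[0,-0.03,0.05],[0,0,0],0]]'>/dev/null; python3 st.py; python3 - <<'E'
from h import *
import cv2
im=viewer.snapshot("wrist");cv2.imwrite("pics/w7.png",cv2.resize(im[170:320,180:380,::-1],(800,600),interpolation=cv2.INTER_CUBIC))
im=viewer.snapshot("scene");cv2.imwrite("pics/s7.png",cv2.resize(im[190:310,270:430,::-1],(800,600),interpolation=cv2.INTER_CUBIC))
E
```

```text
15.9 [549.61 112.14  88.72] [179.93  -0.01  86.1 ] 14.368468865059544 F [-2.95 -0.77  4.93] M [-0.11  0.58  0.01] to groove [-0.13  0.19 -0.18] bore h -0.18151162038333268
```

View pics/w7.png

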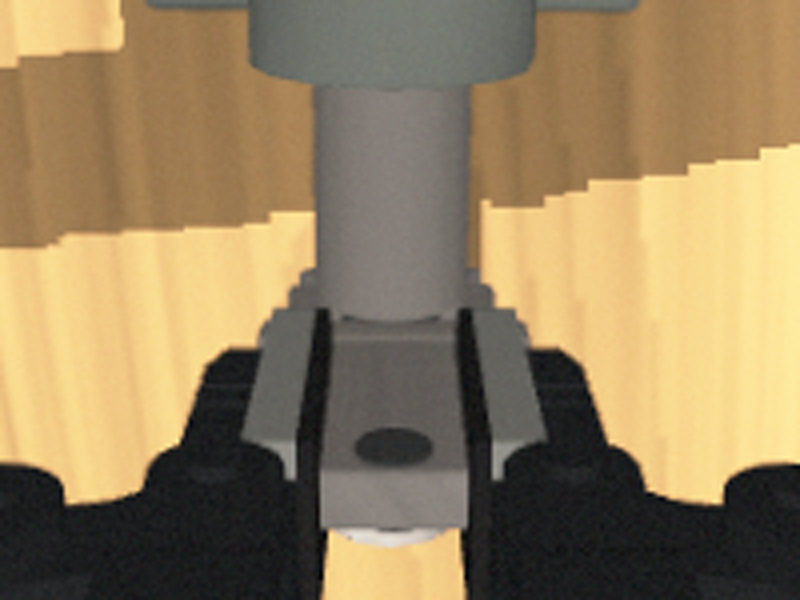

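View pics/s7.png

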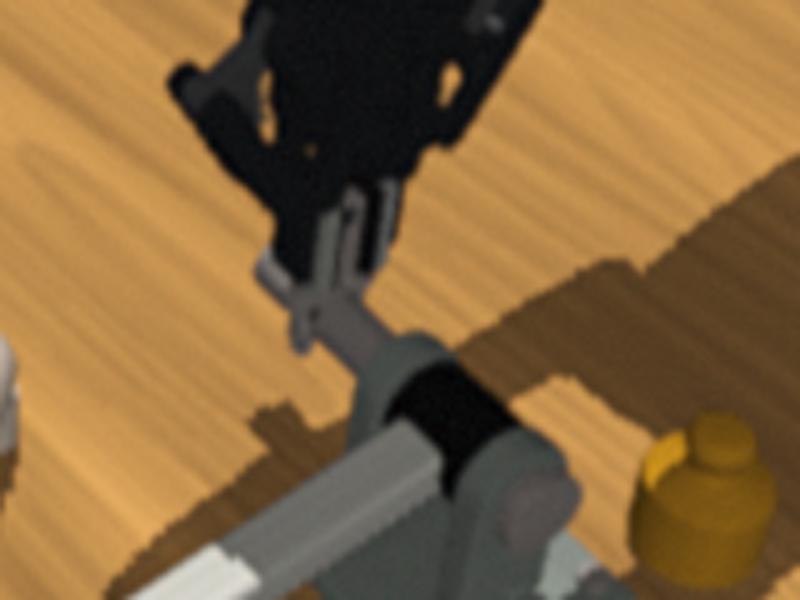

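```bash
python3 -m inch '[[[0,-0.03,-0.06],[0,0,0],0],[[0,-0.03,-0.06],[0,0,0],0],[[0,-0.03,-0.06],[0,0,0],0]]'>/dev/null; python3 st.py; python3 -m inch '[[[0,0,0],[0,0,0],0.25],[[0,0,0],[0,0,0],0.35],[[0,0,0],[0,0,0],0.5],[[0,0,0],[0,0,0],0.6],[[0,0,0],[0,0,0],0.6],[[0,0,0],[0,0,0],0.6]]' 20; python3 st.py
```

```text
16.3 [549.29 112.13  88.79] [179.93  -0.01  86.1 ] 14.726805401168615 F [ 0.13 -0.64  3.38] M [-0.03  0.05 -0.05] to groove [-0.09  0.52 -0.11] bore h -0.11456742201644943
time: 16.9
tool_pos: [548.8, 112.1, 88.4]
tcp_rot: [-180.0, 0.0, 86.1]
ft_force: [0.3, 0.5, -0.1]
finger_gap: 51.3
16.9 [548.77 112.1   88.37] [-180.     0.    86.1] 51.27473067519265 F [ 0.29  0.55 -0.08] M [-0.02  0.    0.02] to groove [-0.03  1.04 -0.53] bore h -0.5319683615024076
```

Released; rise straight up and look.

```bash
python3 -m inch '[[[0,0,-0.5],[0,0,0],0.7],[[0,0,-1.5],[0,0,0],0.7],[[0,0,-3.5],[0,0,0],0.7],[[0,0,-7],[0,0,0],0.7],[[0,0,-7],[0,0,0],0.7],[[0,0,-7],[0,0,0],0.7],[[0,0,-7],[0,0,0],0.7]]'; python3 - <<'E'
from h import *
import cv2,json
s=telemetry.sense()
im=viewer.snapshot("wrist");cv2.imwrite("pics/w8.png",im[:,:,::-1]);cv2.imwrite("pics/w8z.png",cv2.resize(im[150:300,180:380,::-1],(800,600),interpolation=cv2.INTER_CUBIC))
json.dump({k:np.array(s[k]).tolist() for k in('tool_pos','tcp_rot')},open('w8.json','w'))
im=viewer.snapshot("scene");cv2.imwrite("pics/s8f.png",im[:,:,::-1]);cv2.imwrite("pics/s8.png",cv2.resize(im[190:310,270:430,::-1],(800,600),interpolation=cv2.INTER_CUBIC))
print([wpx([549.5,112,z],s) for z in (108,77,73)])
E
```

```text
time: 17.6
tool_pos: [548.4, 112.0, 158.1]
tcp_rot: [-180.0, 0.0, 86.1]
ft_force: [-0.0, -0.1, -0.9]
finger_gap: 59.7
[array([279.50419617, 236.66146887]), array([279.31059746, 221.43546502]), array([279.28918791, 219.75971543])]
```

View pics/w8z.png

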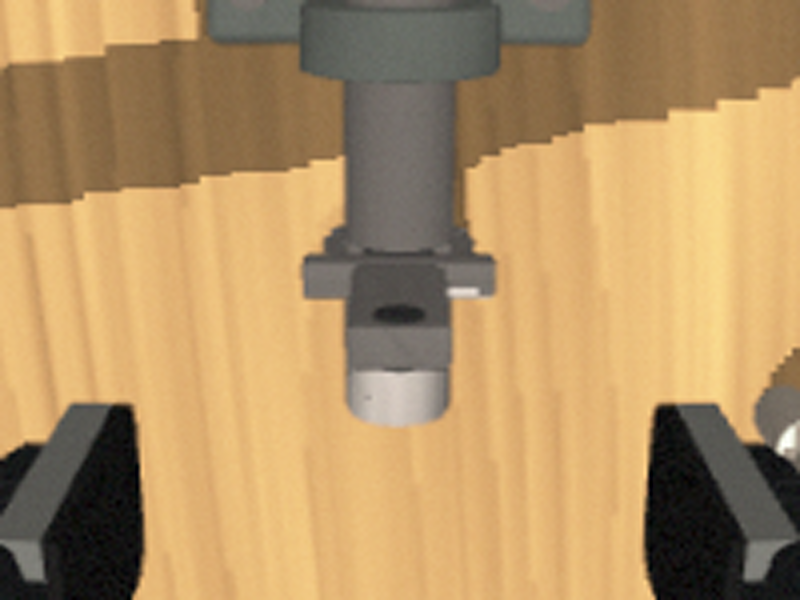

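View pics/s8.png

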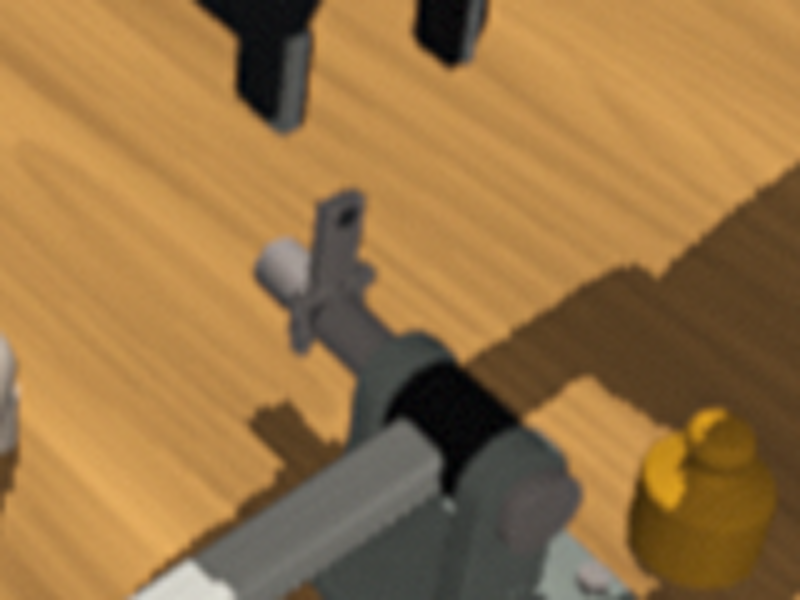

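```bash
python3 -m inch '[[[0,0,-3],[0,0,0],0.7],[[0,0,-5],[0,0,0],0.7],[[0,0,-5],[0,0,0],0.7],[[0,0,-5],[0,0,0],0.7],[[0,0,-5],[0,0,0],0.7],[[0,0,-5],[0,0,0],0.7]]'; python3 - <<'E'
from h import *
import cv2
im=viewer.snapshot("scene")[:,:,::-1];a=cv2.imread('pics/scene0.png')
cv2.imwrite("pics/s9.png",im)
for n,(x0,x1,y0,y1) in dict(jar=(155,192,145,195),eleph=(240,280,250,310),weight=(395,430,270,310)).items():
    g=lambda i:cv2.Canny(cv2.cvtColor(np.ascontiguousarray(i[y0:y1,x0:x1]),cv2.COLOR_BGR2GRAY),60,140).astype(np.float32)+np.random.rand(y1-y0,x1-x0).astype(np.float32)*0
    print(n,cv2.phaseCorrelate(g(a),g(im)))
E
```

```text
time: 18.3
tool_pos: [547.9, 112.0, 206.6]
tcp_rot: [-179.8, 0.0, 86.1]
ft_force: [0.1, -0.5, -0.2]
finger_gap: 59.6
jar ((0.06078671037629135, -0.26323685983231115), 0.6842022621631623)
eleph ((0.027187349508338343, 0.03716232435454003), 0.9415448300043742)
weight ((-0.2017242901294125, -0.08151562170193216), 0.5621615098582373)
```

View pics/s9.png

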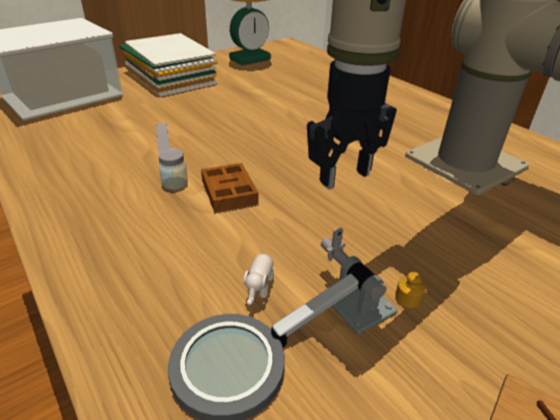

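The scene view shows the clip upright on the pin at about (336,243). The jar (173,170), elephant (260,278) and weight (411,290) are where they were, and the gripper is clear.

```bash
python3 - <<'E'
from bench import r
print(r.hand_in())
E
```

```text
the job is handed in; nothing more can be done
None
```

The clip is on the hinge pin, seated in the groove and released, and the job was handed in at about 18.4 s.

**How it went:** I found the groove with the wrist camera, which measured it 9.0 mm wide and centred near (549.8, 111.8). I then took the clip from the case and felt down over the groove in 1 mm steps.
- There was no resistance at 17 to 13 mm above the axis, where the thick part of the pin would have pushed back with 3 to 13 N. The first probe was therefore already over the groove, and I did not need to search along the pin.
- The push rose to about 5 N near 10 to 11 mm. The clip then snapped, pulled itself down with about 5 N, and stopped hard at 0 mm. My largest reading while pressing was about 6 N.

**Last checks:**
- **Clip:** The wrist picture after release shows its tab top where a fully seated clip should be, within about 1 pixel. It stands upright in the groove.
- **Robot:** The gripper is about 100 mm clear of the clip, with forces near zero.
- **Bystanders:** The jar, elephant and weight shifted by less than 0.3 pixel in the scene picture. The match was weaker for the jar and the weight, where the robot's shadow had changed, but both look unmoved by eye.

No check failed. The groove position from the low-resolution top camera was about 1.5 mm off the wrist camera's; I used the wrist value, and the feel test agreed with it.

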